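# Dispense one articulator mounting plate and queue it

### The arm

A 6-joint arm with a two-finger parallel gripper is mounted at the origin on a cart in front of the work surface, level with it; the furniture and walls round the work are solid. World frame = base frame: x ahead of the robot, y to its left, z up, the work surface at z = 0. Lengths are in m, angles in rad, forces in N, time in s.
With the tool pointing down it reaches from about 0.375 to 0.975 m from the base axis. Payload 3.8 kg.
Tool frame: the origin (TCP) lies midway between the tips of the shut fingers; the grasp point (between the pads) lies 19 mm behind it; z points along the fingers, y is the line along which they close (so a half turn about z gives the same grasp; the last joint's range is limited). The gripper opens to 85 mm and grips with 20 to 120 N. Pads are 22 mm wide; open, the fingers measure 114 mm over their backs; the gripper's body (76 mm by 85 mm) begins 54 mm behind the grasp point. The pads swing forward as they close: fully open they stand 13 mm farther back than shut.
Start: joints at [-1.298, 0.264, 1.604, -0, 1.274, -0.037], TCP at [0.206, -0.643, 0.231] pointing down, gripper open.
Joint ranges: [-2.63, 2.63], [-0.94, 2.18], [0.31, 2.57], [-1.31, 4.45], [0, 2.66], [-2.55, 2.55]. Speed limits (rad/s): [2.57, 2.57, 3.14, 3.14, 3.14, 3.14].

### API

Orientations are given as a rotation vector (axis times angle).
In Python, from workcell import sensors, viewer, job gives the robot as it stands.
- The arm moves only by the shell command python3 -m inch 'ROWS' [FORCE]. ROWS is JSON, one flat list of numbers, 7 for each row, row after row: the shift along the tool's x, y, z in mm, then the turn, a rotation vector about the tool's x, y, z in degrees, then the finger opening in mm, from 0 to 85.4. A call has exactly 8 rows; each row shifts and turns the commanded pose from where the row before left it, along the tool's axes as they then stand; what a row does not reach is not made up. A row lasts 1/10 s, in which the tool goes at most 50 mm and 8.59 degrees, less where a joint would pass 70% of its speed; a pose out of reach is approached as far as the arm can. A call is refused whole if a number of a shift passes 50 or a number of a turn 8.59, either way. A call with a gripper value outside its range is refused whole. The fingers move at their own pace and stop on an object; FORCE is the grip in N (left out, the last holds). Time passes only in rows, so rows that do not move let the fingers close, or fill a call up. It gives the time, the measured TCP pose, the force, the opening and the grip force at its end, in the units of the state.
- sensors.read_state(): the state, without advancing time (a new reading comes with each control period).
- viewer.read_camera(name): name is "side" or "top"; returns the picture (384x512x3 uint8, red, green, blue); there is no depth.
- viewer.camera_params(name): a dict with "K" (3x3 intrinsics, pixels), "k1" (the pictures are not rectified: a ray, as slopes to the right and down, at radius r is drawn at 1 + k1 r^2 times it, then the intrinsics apply), "world_to_cam" (4x4, takes a point from world to camera coordinates). Camera axes: x right, y down, z forward; pixel columns grow to the right and rows downward; lengths in m; the calibration is good to about 2 mm. A picture is of the moment at which its call begins. camera_params takes no time and is no camera call.
- job.finish_job(): hands the job in; it is judged then, once.
The state is a dict: "time": time; "q": joint angles; "joint_vel": joint speeds; "joint_torque": joint torques, N m; "tool_pos": TCP position; "tcp_rot": TCP orientation; "wrist_force": force on the tool from outside, world axes, zero at the start; "torque": the same for the moment, N m; "width": opening from 0.0 (shut) to 1.0 (fully open); "grip_force": force on a finger pad.
Only numpy, scipy, OpenCV 4.12 (cv2) and the standard library are available. Lean on these libraries where they do the work, as an engineer would, in place of code of your own. Each camera call takes 0.05 s, during which the arm holds its last target. There are 200 camera calls.

### The job

Set out one more mounting plate for the articulator work: press the black palm knob of the plate dispenser all the way down once and let it come back up, so that a single plate comes out of the magazine onto the ledge in front. Then push that plate sideways along the ledge with the fingertips until it lies against the clean plate already waiting there (not towards the old plate with the plaster lump on it), touching it or within about 5 mm, without shoving the waiting plate along by more than about 1 cm. Nothing is to be picked up; leave the old plate and everything else on the bench where it is.

Things in the scene. Friction and masses are not known exactly. Their poses are not given: they have to be found in the camera images.
- dispenser: plate dispenser of dark and grey metal, fixed. Origin on the bench under the magazine's axis; x points from the outlet to the back, y along the ledge, z up. In mm: base 8 thick; magazine x and y -26 to 26, top z 64; behind it the plunger's open frame, x 47 to 96, y -23 to 23, top z 89; outlet 14.5 high at the foot of the magazine's front; ledge: see outlet
- outlet (a point): point on the ledge's floor (8 mm above the bench), 48 mm in front of the magazine's axis, where an ejected plate comes to lie. The ledge is a straight channel through it along the dispenser's y, 150 mm to each side, 44 mm wide, with lips 4 mm high (top 12 mm above the bench) at front, back and ends
- plunger (a joint): how far the palm knob is pressed: 0 = up, 0.025 m = all the way down at its stop. Moves straight down; a spring (3 N at the top, 9 N at the stop) brings it back. The plate is out on the ledge only when the knob is within 2 mm of its stop
- knob_top (a point): centre of the top of the black mushroom palm knob, 36 mm across; 133.5 mm above the bench when up, 79 mm behind the magazine's axis; moves with the knob
- plate_1: lowest mounting plate in the magazine, the one that comes out: white plastic disc, 40 mm across and 12 mm thick, with a steel keeper in a shallow recess on top, 18 g; origin at the centre of its underside, z up; starts lying on the base plate 8 mm above the bench
- plate_2: second plate of the stack, like plate_1; must stay in the magazine (it drops 12 mm once plate_1 has gone)
- plate_3: third plate of the stack, like plate_1; stays in the magazine
- plate_4: top plate of the stack, like plate_1; stays in the magazine
- waiting_plate: clean plate like plate_1, lying loose on the ledge 85 to 115 mm to one side of the outlet (either side); origin at the centre of its underside; it lies loose and slides along at a light push (friction about 0.6)
- used_plate: old plate of the same diameter with a rough lump of plaster on it, 25 mm high overall, loose on the ledge on the other side, 95 to 115 mm from the outlet; leave it alone; origin at the centre of its underside
- articulator: articulator with models, about 102 x 137 x 113 mm, standing to the right; leave it alone
- study_model: light blue plaster model of a jaw, 84 x 75 x 39 mm, left of the dispenser; leave it alone
- caliper: vernier caliper, 75 x 190 x 9 mm, lying on the left; leave it alone
- marker_pen: marker pen, 13 x 124 x 15 mm, lying along the front of the dispenser's ledge; leave it alone
- plaster_spatula: plaster spatula with wooden handle, 26 x 213 x 20 mm, lying at the front right; leave it alone
- ejector (a joint): travel of the flat ejector blade, 0 = back, 0.050 m = forward. A bell crank moves it 2 mm for each 1 mm of the knob; it pushes the lowest plate forward through the outlet onto the ledge, and the next plate drops when it has gone back
Not all that is in view belongs to the job. What is shaped like the waiting_plate but red is not meant. What is shaped like the plate_4 but blue is not meant.

How it is judged:
On the way, in this order (a step that is already met when the one before it is completed fails the run):
1. the palm knob is pressed right down (value of joint plunger above 0.0228 m), for 0.05 s.
2. the knob is back up and one plate lies on the ledge (value of joint plunger below 0.004 m and x of plate_1 in the frame of dispenser below -0.04 m and height (world z) of plate_1 below 0.011 m), for 0.1 s.
At the end, for the whole second after the job is handed in: The new plate lies flat, at rest on the ledge, centres under 46.5 mm from the clean waiting plate (gap under 6.5 mm), within 6 mm of the ledge's centre line; the waiting plate is under 12.5 mm from its start; knob fully up; the other three plates are in the magazine, the next one dropped home (horizontal distance between plate_1 and waiting_plate below 0.0465 m and x of plate_1 in the frame of dispenser between -0.054 and -0.042 m and height (world z) of plate_1 between 0.006 and 0.0105 m and angle between each of plate_1, waiting_plate's own z axis and vertical below 0.06 rad and linear speed of plate_1 below 0.01 m/s and distance of waiting_plate from where it was at the start of the episode below 0.0125 m and value of joint plunger below 0.003 m and horizontal distance between each of plate_2, plate_3, plate_4 and dispenser below 0.006 m and height (world z) of plate_2 below 0.0115 m); the robot touches nothing.
It fails at once if a second plate comes out of the magazine (x of plate_2 in the frame of dispenser below -0.012 m).
It fails at once if the dispensed or the waiting plate is lifted off the ledge (height (world z) of any of plate_1, waiting_plate above 0.018 m).
It fails at once if a plate is lifted out of the magazine (height (world z) of plate_2 above 0.03 m or height (world z) of plate_3 above 0.042 m or height (world z) of plate_4 above 0.054 m).
It fails at once if the plate with the plaster lump is disturbed (distance of used_plate from where it was at the start of the episode above 0.008 m).
It fails at once if something else on the bench is disturbed (distance of any of articulator, study_model, caliper, marker_pen, plaster_spatula from where it was at the start of the episode above 0.015 m).
It also fails if it takes over 48 s, if anything falls off the work surface, if the arm or the gripper's body presses on something with over 40 N, if the wrist force passes 120 N, or if a joint passes its speed limit or range.

## Working session

There is one attempt and no reset: what is moved stays moved. The work goes in short steps, Python scripts to look and compute and a shell command to move; the robot and the scene stay as the last step left them, time stands still between calls to the robot, and variables do not carry over. Pictures are saved under pics/ and viewed, at most 10 in all, crops included, and the job is handed in when it is done.

```bash
mkdir -p pics; cat > h.py <<'E'
import numpy as np, cv2
from workcell import sensors, viewer, job
def ray(cam,u,v):
    p=viewer.camera_params(cam);K=np.array(p["K"]);T=np.array(p["world_to_cam"])
    n=cv2.undistortPoints(np.array([[[u,v]]],float),K,np.array([p["k1"],0,0,0,0.]))[0,0]
    R=T[:3,:3];return -R.T@T[:3,3], R.T@np.array([n[0],n[1],1])
def onz(cam,u,v,z):
    c,d=ray(cam,u,v);return c+d*(z-c[2])/d[2]
def proj(cam,P):
    p=viewer.camera_params(cam);T=np.array(p["world_to_cam"])
    return cv2.projectPoints(np.array([P],float),cv2.Rodrigues(T[:3,:3])[0],T[:3,3],np.array(p["K"]),np.array([p["k1"],0,0,0,0.]))[0][0,0]
E
python3 - <<'E'
from h import *
for n in("top","side"):
    im=viewer.read_camera(n);cv2.imwrite(f"pics/{n}0.png",cv2.cvtColor(im,cv2.COLOR_RGB2BGR))
    p=viewer.camera_params(n);T=np.array(p["world_to_cam"]);print(n,-T[:3,:3].T@T[:3,3],T[2,:3],p["k1"])
s=sensors.read_state();print(s)
E
```

```text
top [0.35775    0.04433461 1.19414162] [ 0.14930358 -0.00271968 -0.98878766] 0.02146620220817679
side [ 0.47173256 -0.85975846  0.5217115 ] [ 0.06964819  0.90504418 -0.41957617] 0.02374696620946598
{'time': 0.1, 'q': array([-1.29790095e+00,  2.64733841e-01,  1.60527722e+00,  1.11263289e-05,
        1.27368918e+00, -3.68997372e-02]), 'joint_vel': array([-0.00037816, -0.0023983 , -0.00229802, -0.00109373,  0.00034842,
       -0.00089126]), 'joint_torque': array([-4.75465258e-04, -5.16713119e+01, -3.68591774e+01, -1.23565187e-04,
        6.38057885e-03, -3.85844010e-05]), 'tool_pos': array([ 0.20560229, -0.64221462,  0.23002728]), 'tcp_rot': array([-3.10191110e+00, -4.84353240e-01,  3.72896661e-04]), 'wrist_force': array([0.45163811, 0.20785277, 0.21348252]), 'torque': array([ 0.00609004, -0.00035534,  0.06330682]), 'grip_force': 0.0, 'width': 1.0036878492496892}
```

View pics/top0.png

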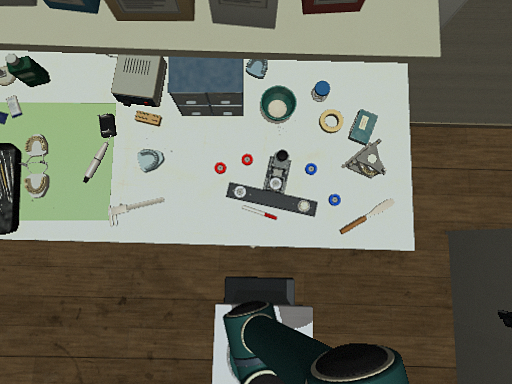

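View pics/side0.png

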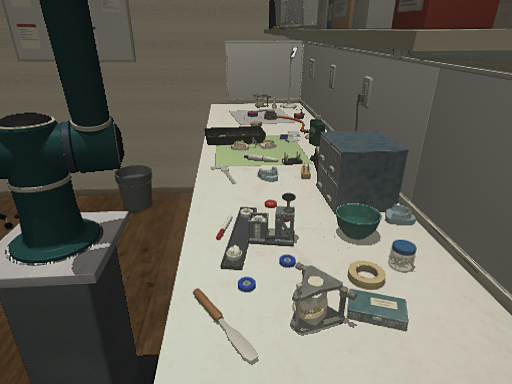

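Top view: ledge from (228,190) to (320,210), knob (282,155), magazine (276,183). Candidates for the waiting plate: the white discs on the ledge at (241,193) and (303,206), and the red (220,168), (247,159) and blue (311,169), (334,199) decoys. I'll check with one close crop of each view.

```bash
python3 - <<'E'
import cv2,numpy as np
a=cv2.imread("pics/top0.png")[140:225,215:335];b=cv2.imread("pics/side0.png")[185:275,210:310]
a=cv2.resize(a,(600,425),interpolation=cv2.INTER_CUBIC)[:, :];b=cv2.resize(b,(0,0),fx=5,fy=5,interpolation=cv2.INTER_CUBIC)
a=cv2.resize(cv2.imread("pics/top0.png")[145:222,220:328],(432,308),interpolation=cv2.INTER_CUBIC)
b=cv2.resize(cv2.imread("pics/side0.png")[187:275,215:305],(360,352),interpolation=cv2.INTER_CUBIC)
o=np.zeros((352,792,3),np.uint8);o[:308,:432]=a;o[:,432:]=b
cv2.imwrite("pics/crop.png",o)
E
```

```text
(no output)
```

View pics/crop.png

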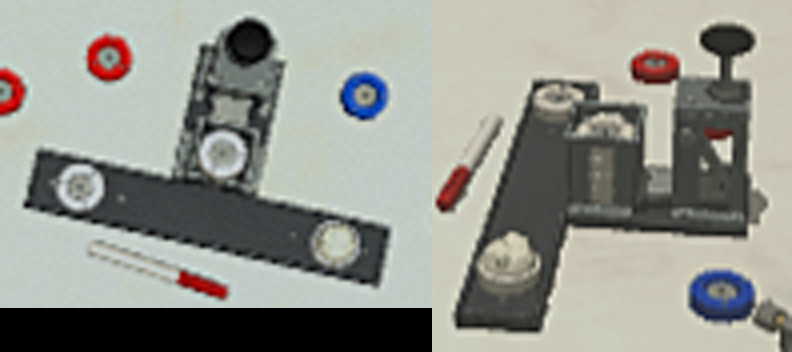

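The crop shows it: the disc at top (240,191) is the clean waiting plate (+y side), the one at (304,205) carries the lump. Measure now.

```bash
python3 - <<'E'
from h import *
t=cv2.imread("pics/top0.png");s=cv2.imread("pics/side0.png")
def cen(m,box):
    u0,v0,u1,v1=box;k=np.zeros(m.shape,np.uint8);k[v0:v1,u0:u1]=m[v0:v1,u0:u1]
    n,l,st,c=cv2.connectedComponentsWithStats(k.astype(np.uint8));i=1+st[1:,4].argmax();return c[i],st[i,4],(l==i).astype(np.uint8)
g=t.max(2)
# knob
ck,a,_=cen(g<40,(272,145,292,164));print("knob px",ck,a,onz("top",*ck,.1335))
gs=s.max(2);cs,a,_=cen(gs<60,(278,190,302,200));print("knob side px",cs,a)
c1,d1=ray("top",*ck);c2,d2=ray("side",*cs)
A=np.c_[d1,-d2];x=np.linalg.lstsq(A,c2-c1,rcond=None)[0];print("tri",c1+d1*x[0],c2+d2*x[1])
w,a,_=cen(g>130,(232,184,249,200));print("wait",w,a,onz("top",*w,.02))
m,a,_=cen(g>130,(268,175,285,193));print("mag",m,a,onz("top",*m,.056))
us,a,_=cen(g>130,(296,197,312,214));print("used",us,a,onz("top",*us,.025))
_,a,lm=cen(g<100,(222,150,325,222))
pts=[]
for u,v in((229.5,182.5),(317.5,202),(315,216.7),(226.2,196.7)): pts.append(onz("top",u,v,.012)); print(pts[-1])
print("centre",np.mean(pts,0))
e=pts[0]+pts[3]-pts[1]-pts[2];print("yaw of y axis",np.degrees(np.arctan2(e[1],e[0])),np.linalg.norm(e)/2)
# edge fit: used/wait line, tcp offset check
W=onz("top",*w,.02);U=onz("top",*us,.025);d=W-U;print("yaw plates",np.degrees(np.arctan2(d[1],d[0])))
K=onz("top",*ck,.1335);M=onz("top",*m,.056);print("knob-mag",np.linalg.norm((K-M)[:2]),np.degrees(np.arctan2(*(K-M)[1::-1])))
st=sensors.read_state();from scipy.spatial.transform import Rotation as R
print(R.from_rotvec(st["tcp_rot"]).as_matrix().round(3))
E
```

```text
knob px [281.82222222 155.15555556] 90 [ 0.61972844 -0.04138077  0.1335    ]
knob side px [288.16176471 196.55882353] 68
tri [ 0.62139917 -0.04192741  0.12673589] [ 0.62017332 -0.04185413  0.12642718]
wait [239.73529412 191.23529412] 102 [0.51842879 0.08934442 0.02      ]
mag [275.30088496 183.30973451] 113 [ 0.54335206 -0.02791471  0.056     ]
used [303.7184466  205.54368932] 103 [ 0.47600669 -0.12646023  0.025     ]
[0.54852284 0.1256165  0.012     ]
[ 0.49079536 -0.17492741  0.012     ]
[ 0.44080898 -0.16662237  0.012     ]
[0.49943217 0.13483891 0.012     ]
centre [ 0.49488984 -0.02027359  0.012     ]
yaw of y axis 79.06121012604879 0.30657288768112556
yaw plates 78.87880483898006
knob-mag 0.07755441032851956 -9.999163244603563
[[ 0.952  0.305 -0.001]
 [ 0.305 -0.952  0.002]
 [ 0.    -0.002 -1.   ]]
```

Dispenser yaw ≈ −10.8°. Knob at about (0.620, −0.042), outlet at about (0.496, −0.019), waiting plate +111 mm along the ledge. First turn the tool onto the dispenser's axes with the gripper shut, then travel to the knob.

```bash
python3 -m inch '[0,0,0,0,0,7.15,0, 0,0,0,0,0,7.15,0, 0,0,0,0,0,7.15,0, 0,0,0,0,0,7.15,0, 18,-41,0,0,0,0,0, 18,-41,0,0,0,0,0, 18,-41,0,0,0,0,0, 18,-41,0,0,0,0,0]' 40
python3 -m inch '[18,-41,0,0,0,0,0, 18,-41,0,0,0,0,0, 18,-41,0,0,0,0,0, 18,-41,0,0,0,0,0, 18,-41,0,0,0,0,0, 18,-41,0,0,0,0,0, 18,-41,0,0,0,0,0, 18,-41,0,0,0,0,0]'
cat >> h.py <<'E'
from scipy.spatial.transform import Rotation as Rr
def go(x,y,z):
    s=sensors.read_state();M=Rr.from_rotvec(s["tcp_rot"]).as_matrix()
    print("t",s["time"],"pos",s["tool_pos"].round(4),"yaw",np.degrees(np.arctan2(M[1,0],M[0,0])).round(2),"mm to go, tool axes",(M.T@(np.array([x,y,z])-s["tool_pos"])*1e3).round(1),"F",s["wrist_force"].round(1))
E
python3 -c "
from h import *
go(.620,-.042,.150)"
```

```text
time: 0.9
tool_pos: [0.3078, -0.4936, 0.2306]
tcp_rot: [-3.126, 0.298, 0.001]
wrist_force: [0.0, -0.8, 0.6]
width: 0.005
grip_force: 0.0
time: 1.7
tool_pos: [0.511, -0.1985, 0.2309]
tcp_rot: [-3.127, 0.297, 0.001]
wrist_force: [0.6, -0.3, -0.9]
width: -0.005
grip_force: 0.0
t 1.7 pos [ 0.511  -0.1985  0.2309] yaw -10.85 mm to go, tool axes [  77.7 -174.3   80.9] F [ 0.6 -0.3 -0.9]
```

```bash
python3 -m inch '[15.5,-35,0,0,0,0,0, 15.5,-35,0,0,0,0,0, 15.5,-35,0,0,0,0,0, 15.5,-35,0,0,0,0,0, 15.5,-34,20,0,0,0,0, 0,0,20,0,0,0,0, 0,0,20,0,0,0,0, 0,0,20,0,0,0,0]' >/dev/null
python3 - <<'E'
from h import *
go(.620,-.042,.1335)
for n in("top","side"): cv2.imwrite(f"pics/{n}1.png",cv2.cvtColor(viewer.read_camera(n),cv2.COLOR_RGB2BGR))
b=cv2.imread("pics/side1.png")[150:270,215:335];a=cv2.imread("pics/top1.png")[130:230,220:320]
o=np.zeros((400,800,3),np.uint8);o[:]=np.hstack([cv2.resize(a,(400,400)),cv2.resize(b,(400,400))]);cv2.imwrite("pics/c1.png",o)
E
```

```text
t 2.5 pos [ 0.6191 -0.0433  0.1498] yaw -10.79 mm to go, tool axes [ 0.6 -1.5 16.3] F [-0.5 -0.4 -0.3]
```

View pics/c1.png

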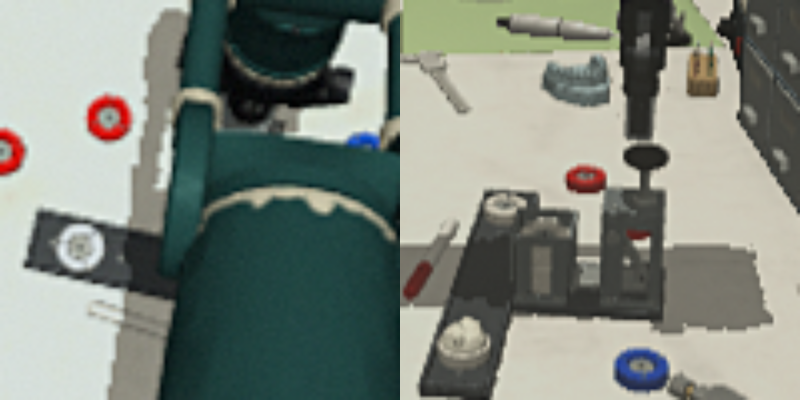

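The side view shows the shut fingertips right over the knob (crop 640,140 against 646,157). Press down.

```bash
python3 -m inch '[2.5,-1.5,5,0,0,0,0, 0,0,5,0,0,0,0, 0,0,5,0,0,0,0, 0,0,3,0,0,0,0, 0,0,3,0,0,0,0, 0,0,3,0,0,0,0, 0,0,3,0,0,0,0, 0,0,3,0,0,0,0]'
python3 -m inch '[0,0,3,0,0,0,0, 0,0,3,0,0,0,0, 0,0,3,0,0,0,0, 0,0,2.5,0,0,0,0, 0,0,0,0,0,0,0, 0,0,0,0,0,0,0, 0,0,0,0,0,0,0, 0,0,0,0,0,0,0]'
```

```text
time: 3.4
tool_pos: [0.6225, -0.0432, 0.1224]
tcp_rot: [3.127, -0.297, 0.001]
wrist_force: [-3.2, 0.4, 6.7]
width: 0.002
grip_force: 3.6
time: 4.2
tool_pos: [0.6225, -0.0431, 0.1113]
tcp_rot: [3.127, -0.297, 0.002]
wrist_force: [-3.4, -0.5, 7.3]
width: -0.002
grip_force: 3.9
```

```bash
python3 -m inch '[0,0,1.5,0,0,0,0, 0,0,1.5,0,0,0,0, 0,0,1,0,0,0,0, 0,0,0,0,0,0,0, 0,0,0,0,0,0,0, 0,0,0,0,0,0,0, 0,0,0,0,0,0,0, 0,0,0,0,0,0,0]'
```

```text
time: 5.0
tool_pos: [0.6225, -0.0431, 0.1085]
tcp_rot: [3.127, -0.297, 0.002]
wrist_force: [-6.4, 0.2, 12.9]
width: 0.004
grip_force: 6.6
```

```bash
python3 -m inch '[0,0,2,0,0,0,0, 0,0,1,0,0,0,0, 0,0,0,0,0,0,0, 0,0,0,0,0,0,0, 0,0,0,0,0,0,0, 0,0,0,0,0,0,0, 0,0,0,0,0,0,0, 0,0,0,0,0,0,0]'
python3 -m inch '[0,0,-6,0,0,0,0, 0,0,-5,0,0,0,0, 0,0,-5,0,0,0,0, 0,0,-5,0,0,0,0, 0,0,-5,0,0,0,0, 0,0,-5,0,0,0,0, 0,0,-10,0,0,0,0, 0,0,-20,0,0,0,0]'
python3 -m inch '[0,0,-40,0,0,0,0, 0,0,-40,0,0,0,0, 0,40,0,0,0,0,0, -20,40,0,0,0,0,0, 0,40,0,0,0,0,0, 0,40,0,0,0,0,0, 0,40,0,0,0,0,0, 0,0,0,0,0,0,0]'
python3 - <<'E'
from h import *
go(.495,-.019,.15)
for n in("top","side"): cv2.imwrite(f"pics/{n}2.png",cv2.cvtColor(viewer.read_camera(n),cv2.COLOR_RGB2BGR))
a=cv2.imread("pics/top2.png")[145:222,220:328];b=cv2.imread("pics/side2.png")[180:280,215:305]
o=np.zeros((400,792,3),np.uint8);o[:308,:432]=cv2.resize(a,(432,308));o[:,432:]=cv2.resize(b,(360,400));cv2.imwrite("pics/c2.png",o)
E
```

```text
time: 5.8
tool_pos: [0.6227, -0.0432, 0.1084]
tcp_rot: [3.127, -0.297, 0.003]
wrist_force: [-13.2, 1.1, 26.3]
width: 0.004
grip_force: 13.4
time: 6.6
tool_pos: [0.6204, -0.0427, 0.1619]
tcp_rot: [-3.127, 0.297, 0.008]
wrist_force: [0.1, -0.6, 0.4]
width: 0.0
grip_force: 0.0
time: 7.4
tool_pos: [0.5635, -0.24, 0.2437]
tcp_rot: [3.125, -0.304, -0.001]
wrist_force: [0.7, 0.7, 0.5]
width: -0.003
grip_force: 0.0
t 7.4 pos [ 0.5635 -0.24    0.2437] yaw -11.11 mm to go, tool axes [-109.8 -203.9   93.3] F [0.7 0.7 0.5]
```

View pics/c2.png

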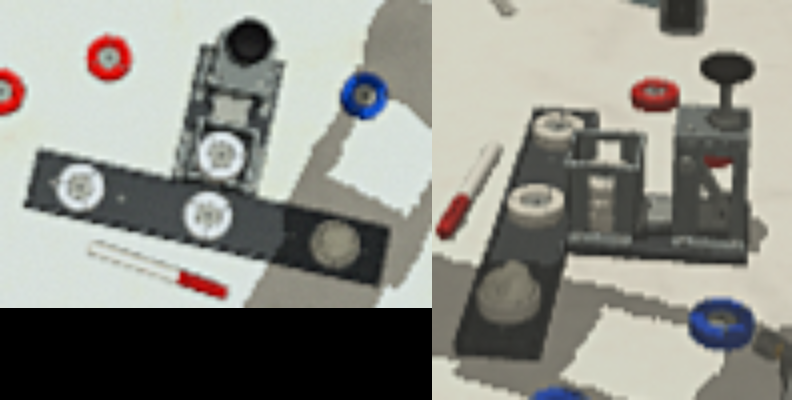

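One plate is out at top (272,199), the knob is up, and the stack has dropped. Measure the gap and the finger's target.

```bash
python3 - <<'E'
from h import *
t=cv2.imread("pics/top2.png").max(2)
def cen(u0,v0,u1,v1):
    m=np.zeros_like(t);m[v0:v1,u0:u1]=t[v0:v1,u0:u1]>130
    n,l,st,c=cv2.connectedComponentsWithStats(m);return onz("top",*c[1+st[1:,4].argmax()],.02)
P=cen(263,190,282,207);W=cen(232,184,249,200);d=(W-P)[:2]
print(P,W,np.linalg.norm(d)*1e3,np.degrees(np.arctan2(d[1],d[0])))
ay=d/np.linalg.norm(d)
S=P[:2]-ay*.048;print("start",S);go(*S,.013)
E
```

```text
[ 0.49716532 -0.01811606  0.02      ] [0.5181443  0.09003856 0.02      ] 110.17049505064509 79.02253728258901
start [ 0.48802502 -0.06523776]
t 7.5 pos [ 0.5644 -0.2364  0.2435] yaw -10.98 mm to go, tool axes [-107.4 -153.2  230.7] F [0.  0.7 0.7]
```

```bash
python3 -m inch '[-27,-38,0,0,0,0,0, -27,-38,0,0,0,0,0, -27,-38,0,0,0,0,0, -26,-38,30,0,0,0,0, 0,0,45,0,0,0,0, 0,0,45,0,0,0,0, 0,0,40,0,0,0,0, 0,0,0,0,0,0,0]' >/dev/null
python3 -m inch '[0,0,0,0,0,0,0, 0,0,0,0,0,0,0, 0,0,0,0,0,0,0, 0,0,0,0,0,0,0, 0,0,0,0,0,0,0, 0,0,0,0,0,0,0, 0,0,0,0,0,0,0, 0,0,0,0,0,0,0]' >/dev/null
python3 -c "
from h import *
go(.488,-.0652,.013)"
```

```text
t 9.1 pos [ 0.4899 -0.0701  0.0865] yaw -10.86 mm to go, tool axes [-2.8 -4.4 73.5] F [-0.3  0.2  0.1]
```

```bash
python3 -m inch '[-2.5,0,15,0,0,0,0, 0,0,15,0,0,0,0, 0,0,15,0,0,0,0, 0,0,15,0,0,0,0, 0,0,8,0,0,0,0, 0,0,5,0,0,0,0, 0,0,0,0,0,0,0, 0,0,0,0,0,0,0]'
python3 - <<'E'
from h import *
go(.488,-.0652,.013)
b=cv2.cvtColor(viewer.read_camera("side"),cv2.COLOR_RGB2BGR);cv2.imwrite("pics/side3.png",b)
cv2.imwrite("pics/c3.png",cv2.resize(b[180:280,205:305],(600,600)))
E
```

```text
time: 9.9
tool_pos: [0.488, -0.0697, 0.0139]
tcp_rot: [3.127, -0.297, 0.001]
wrist_force: [0.2, 0.5, 0.8]
width: -0.001
grip_force: 0.0
t 9.9 pos [ 0.488  -0.0697  0.0139] yaw -10.85 mm to go, tool axes [-0.9 -4.4  0.9] F [0.2 0.5 0.8]
```

View pics/c3.png

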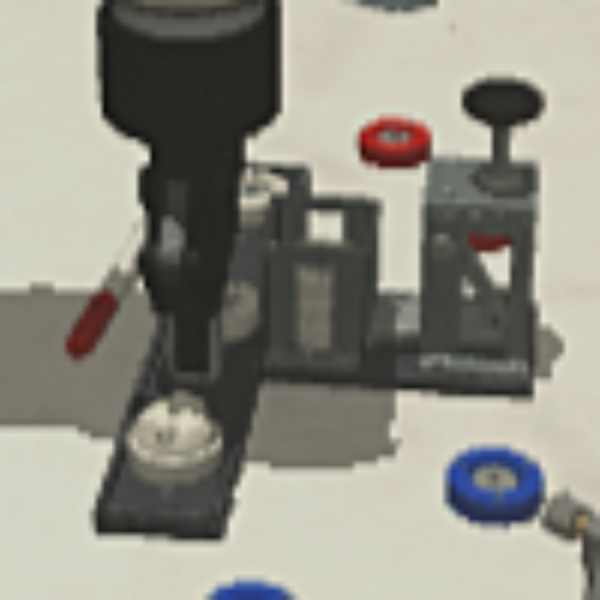

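The fingertips stand in the channel behind the new plate, clear of the lump. Push along −y(tool), slowly, stopping a bit short.

```bash
python3 -m inch '[0.5,-7,0.5,0,0,0,0, 0.5,-7,0,0,0,0,0, 0,-7,0,0,0,0,0, 0,-7,0,0,0,0,0, 0,-7,0,0,0,0,0, 0,-7,0,0,0,0,0, 0,-7,0,0,0,0,0, 0,-7,0,0,0,0,0]'
python3 -m inch '[0,-7,0,0,0,0,0, 0,-7,0,0,0,0,0, 0,-7,0,0,0,0,0, 0,-5,0,0,0,0,0, 0,0,0,0,0,0,0, 0,0,0,0,0,0,0, 0,0,0,0,0,0,0, 0,0,0,0,0,0,0]'
python3 - <<'E'
from h import *
go(.488,-.0652,.013)
o=[]
for n,(u,v) in(("top",(220,160)),("side",(215,170))):
    b=cv2.cvtColor(viewer.read_camera(n),cv2.COLOR_RGB2BGR);cv2.imwrite(f"pics/{n}4.png",b)
    o.append(cv2.resize(b[v:v+60,u:u+60],(400,400),interpolation=cv2.INTER_CUBIC))
cv2.imwrite("pics/c4.png",np.hstack(o))
E
```

```text
time: 10.75
tool_pos: [0.4994, -0.0143, 0.0132]
tcp_rot: [3.127, -0.297, 0.001]
wrist_force: [-0.1, -1.8, 3.3]
width: -0.001
grip_force: 1.5
time: 11.55
tool_pos: [0.5032, 0.0107, 0.0124]
tcp_rot: [-3.127, 0.298, 0.002]
wrist_force: [0.1, -0.5, 1.1]
width: -0.003
grip_force: 0.0
t 11.55 pos [0.5032 0.0107 0.0124] yaw -10.87 mm to go, tool axes [-0.6 77.4 -0.6] F [ 0.1 -0.5  1.1]
```

View pics/c4.png

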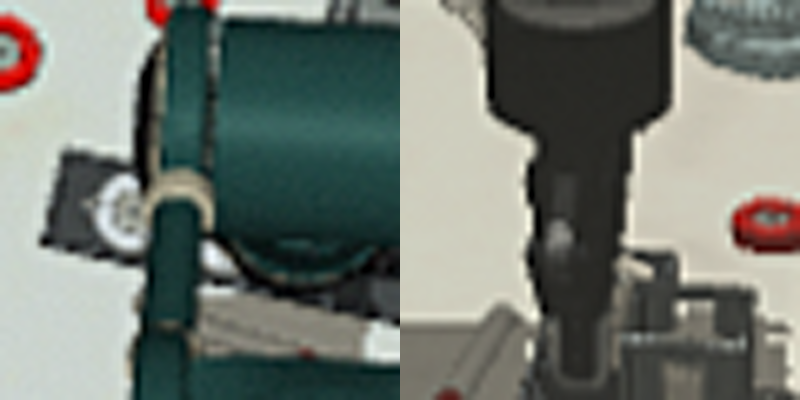

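The arm hides the gap, so back off, lift and look.

```bash
python3 -m inch '[0,8,0,0,0,0,0, 0,8,0,0,0,0,0, 0,0,-30,0,0,0,0, 0,0,-40,0,0,0,0, 0,0,-40,0,0,0,0, 0,45,-20,0,0,0,0, 0,45,0,0,0,0,0, 0,45,0,0,0,0,0]' >/dev/null
python3 -m inch '[0,45,0,0,0,0,0, 0,40,0,0,0,0,0, 0,0,0,0,0,0,0, 0,0,0,0,0,0,0, 0,0,0,0,0,0,0, 0,0,0,0,0,0,0, 0,0,0,0,0,0,0, 0,0,0,0,0,0,0]' >/dev/null
cat > m.py <<'E'
from h import *
import sys
b=cv2.cvtColor(viewer.read_camera("top"),cv2.COLOR_RGB2BGR);cv2.imwrite(f"pics/top{sys.argv[1]}.png",b);t=b.max(2)
c=cv2.resize(b[170:215,220:300],(800,450),interpolation=cv2.INTER_CUBIC);cv2.imwrite(f"pics/c{sys.argv[1]}.png",c)
m=np.zeros_like(t)
for u in range(222,300):
    y=int(189+(u-228)*.217);m[y-6:y+8,u]=t[y-6:y+8,u]>130
n,l,st,ce=cv2.connectedComponentsWithStats(m)
for i in range(1,n):
    if st[i,4]>40:print(ce[i],st[i],onz("top",*ce[i],.02))
go(.5,0,.013)
E
python3 m.py 5
```

```text
[224.5       187.6097561] [222 181   7  15  82] [0.52922233 0.14125004 0.02      ]
[239.54954955 191.32432432] [233 186  13  12 111] [0.51810637 0.08996031 0.02      ]
[253.73148148 194.61111111] [248 189  12  12 108] [0.50838304 0.04175862 0.02      ]
t 13.3 pos [ 0.4598 -0.2203  0.143 ] yaw -10.77 mm to go, tool axes [  -1.7 -223.9  130. ] F [-0.3  0.3 -0.7]
```

View pics/c5.png

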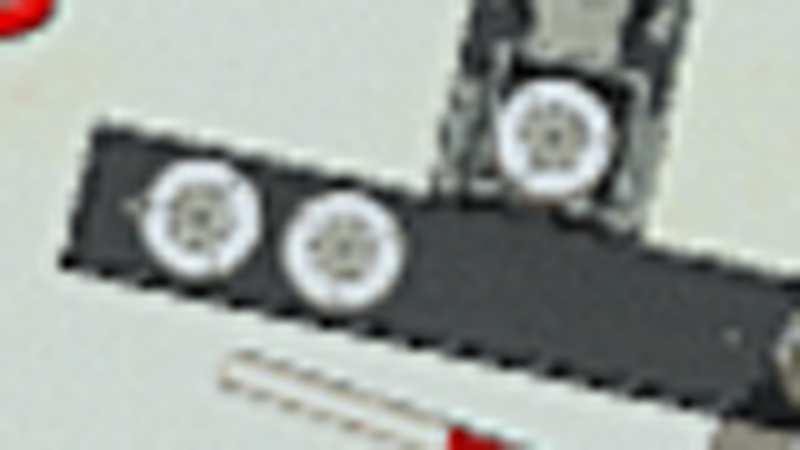

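Flat on the ledge with a gap of 9 mm (centres 49 mm apart, crop (345,248) and (200,217)); the waiting plate hasn't moved. Return and push 10.5 mm further.

```bash
python3 -m inch '[0,-44,0,0,0,0,0, 0,-44,0,0,0,0,0, 0,-44,0,0,0,0,0, 0,-44,0,0,0,0,0, 0,-44,0,0,0,0,0, 0,0,40,0,0,0,0, 0,0,30,0,0,0,0, 0,0,0,0,0,0,0]' >/dev/null
python3 -m inch '[0,0,15,0,0,0,0, 0,0,15,0,0,0,0, 0,0,15,0,0,0,0, 0,0,10,0,0,0,0, 0,0,5,0,0,0,0, 0,0,0,0,0,0,0, 0,0,0,0,0,0,0, 0,0,0,0,0,0,0]'
python3 -c "
from h import *
go(.5052,.021,.013)"
```

```text
time: 14.9
tool_pos: [0.5018, -0.005, 0.0138]
tcp_rot: [-3.127, 0.297, -0.002]
wrist_force: [-0.5, 0.3, 0.2]
width: -0.003
grip_force: 0.0
t 14.9 pos [ 0.5018 -0.005   0.0138] yaw -10.85 mm to go, tool axes [ -1.5 -26.2   0.8] F [-0.5  0.3  0.2]
```

```bash
python3 -m inch '[-1,-6,0.5,0,0,0,0, 0,-5,0,0,0,0,0, 0,-4,0,0,0,0,0, 0,-4,0,0,0,0,0, 0,-4,0,0,0,0,0, 0,-3.5,0,0,0,0,0, 0,0,0,0,0,0,0, 0,0,0,0,0,0,0]'
python3 -m inch '[0,8,0,0,0,0,0, 0,8,0,0,0,0,0, 0,0,-30,0,0,0,0, 0,0,-40,0,0,0,0, 0,0,-40,0,0,0,0, 0,45,-20,0,0,0,0, 0,45,0,0,0,0,0, 0,45,0,0,0,0,0]' >/dev/null
python3 -m inch '[0,45,0,0,0,0,0, 0,45,0,0,0,0,0, 0,0,0,0,0,0,0, 0,0,0,0,0,0,0, 0,0,0,0,0,0,0, 0,0,0,0,0,0,0, 0,0,0,0,0,0,0, 0,0,0,0,0,0,0]' >/dev/null
python3 m.py 6
```

```text
time: 15.7
tool_pos: [0.5049, 0.0214, 0.0124]
tcp_rot: [3.128, -0.297, -0.0]
wrist_force: [-0.5, 0.2, -0.2]
width: 0.002
grip_force: 0.0
[224.5       187.6097561] [222 181   7  15  82] [0.52922233 0.14125004 0.02      ]
[244.73732719 192.58525346] [233 186  24  14 217] [0.51434744 0.07230947 0.02      ]
t 17.35 pos [ 0.4599 -0.2146  0.1425] yaw -10.76 mm to go, tool axes [  -0.6 -218.4  129.5] F [-0.3  0.7 -0.1]
```

View pics/c6.png

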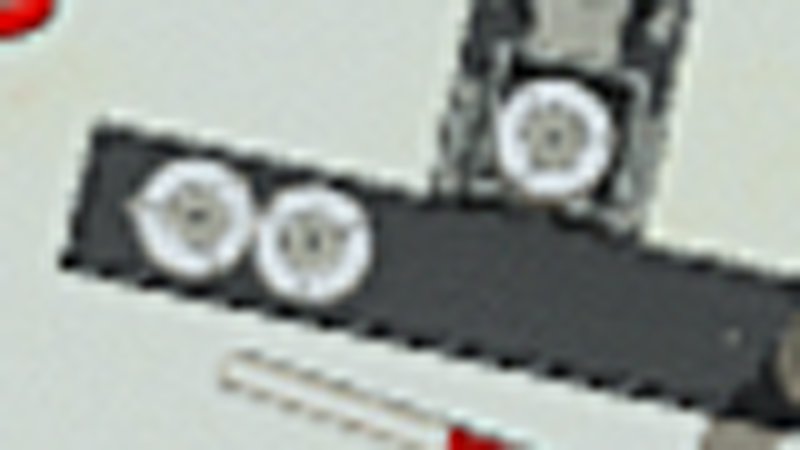

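The plates touch (crop (313,243) and (196,216)), on the centre line. The waiting plate moved only about 2 mm and the arm is clear.

```bash
python3 -c "
from workcell import job
print(job.finish_job())"
```

```text
the job is handed in; nothing more can be done
None
```

I pressed the knob once and let it come back up. One plate came out, and I pushed it along the ledge until it touched the clean waiting plate, which moved about 2 mm; the job is handed in, but no verdict came back.

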